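# Slide the well plate under the reader's bridge and start the reading

### The arm

A 6-joint arm with a two-finger parallel gripper is mounted at the origin on the work surface. World frame = base frame: x ahead of the robot, y to its left, z up, the work surface at z = 0. Lengths are in m, angles in degrees, forces in N, time in s.
With the tool pointing down it reaches from about 0.3 to 0.775 m from the base axis. Payload 14.6 kg.
Tool frame: the origin (TCP) lies midway between the tips of the shut fingers; the grasp point (between the pads) lies 19 mm behind it; z points along the fingers, y is the direction in which the jaws open and shut (so a half turn about z gives the same grasp; the last joint's range is limited). The gripper opens to 94 mm and grips with 3 to 60 N. Pads are 16 mm wide; open, the fingers measure 119 mm over their backs; the gripper's body (75 mm by 177 mm) begins 78 mm behind the grasp point.
Start: joints at [65.856, 17.183, 87.147, -0, 75.671, -3.816], TCP at [0.191, 0.516, 0.205] pointing down, gripper open.
Joint ranges: [-173.82, 173.82], [-45.26, 126.66], [13.44, 144.39], [-59.66, 239.66], [0, 175.72], [-146.38, 146.38]. Speed limits (degrees/s): [127.2, 127.2, 147.25, 180, 180, 180].

### API

Orientations are given as [roll, pitch, yaw] about the fixed x, y, z axes, in that order (R = Rz(yaw) Ry(pitch) Rx(roll)).
In Python, from workcell import robot gives the robot as it stands.
- The arm moves only by the tool send_rows, never from a script. Its argument "increments" is a list of rows, each an object with "twist": the turn, a rotation vector about the tool's x, y, z scaled (see below), a list of three; "offset": the shift along the tool's x, y, z scaled (see below), a list of three; "fingers": the opening, from -1 (shut) to 1 (fully open). A call has 1 to 8 rows; each row shifts and turns the commanded pose from where the row before left it, along the tool's axes as they then stand; what a row does not reach is not made up. The controller multiplies each number of a shift by 25 mm and each number of a turn by pi/2 rad. A row lasts 1/10 s, in which the tool goes at most 50 mm and 8.59 degrees, less where a joint would pass 70% of its speed; a pose out of reach is approached as far as the arm can. A call with a number of a shift or a turn outside -1 to 1 is refused whole. A call with a gripper value outside its range is refused whole. The fingers move at their own pace and stop on an object; "force" is the grip in N (left out, the last holds). Time passes only in rows, so rows that do not move let the fingers close. It gives the time, the measured TCP pose, the force and the opening at its end, in the units of the state.
- robot.read_state(): the state, without advancing time (a new reading comes with each control period).
- robot.snapshot(name): name is "scene" or "top" or "wrist"; returns a dict with "img" (400x640x3 uint8, red, green, blue), "K" (3x3 intrinsics, pixels), "dist" ([k1, k2, p1, p2, k3] as OpenCV has them; the pictures are not rectified), "R" (3x3) and "t" (3): a world point X has camera coordinates R X + t. Camera axes: x right, y down, z forward; pixel columns grow to the right and rows downward; lengths in m; the calibration is good to about 2 mm. A picture is of the moment at which its call begins. There is no depth.
- robot.hand_in(): hands the job in, once; it reports no verdict.
The state is a dict: "clock": time; "joints": joint angles; "joint_velocities": joint speeds; "effort": joint torques, N m; "tcp_pos": TCP position; "ee_rot": TCP orientation; "ft_force": force on the tool from outside, world axes, zero at the start; "ft_torque": the same for the moment, N m; "width": finger opening in m.
Only numpy, scipy, OpenCV 4.12 (cv2) and the standard library are available. Lean on these libraries where they do the work, as an engineer would, in place of code of your own. Each camera call takes 0.05 s, during which the arm holds its last target.

### The job

Push the 24-well plate along the bench with the fingertips, between the rails and under the red bridge of the plate reader, until it is fully home against the orange stop at the far end; slide it flat on the bench all the way, never lifting or tipping it. Only then press the green start button on top of the bridge right down, let it come back up, and move clear. Leave the tube rack, the amber bottle and the yellow beaker alone.

Things in the scene. Friction and masses are not known exactly. Their poses are not given: they have to be found in the camera images.
- plate: Loose white 24-well plate, a flat block 85.5 mm along its x, 127.8 mm along its y and 20 mm tall, about 0.11 kg, closed by a lid, pink and orange rounds on top. Origin: centre of its underside; z up. It goes under the bridge with its y along the reader's y (it starts within 0.35 rad of that).
- reader: Plate reader fixed to the bench. Origin: on the bench under the middle of its bridge, z up. Red bridge deck 136 mm along x, y -30 to +30 mm, underside 23.5 mm and top 50 mm above the bench. The plate travels along +y between two rails (inner faces x = -46 and +46 mm, 23.5 mm high, y -30 to +78 mm). Home: the plate's origin on this origin (a few mm of play in x), sticking out 34 mm each side.
- entry (a point): Middle of the lane's mouth, on the bench, at the reader's y = -59 mm. Two thin metal lead-ins, 15 mm high, flare here to 126 mm apart and narrow to the 92 mm lane at y = -30 mm.
- stop (a point): Middle of the face of the orange stop bar across the far end of the lane, at the reader's y = +64 mm; the bar is 12 mm high, this point 6 mm above the bench.
- start (a joint): Green start button: travel in m, 0 = up, grows as it is pressed down to 0.006. A spring returns it; fully down takes about 4 N. 0.004 or more counts as pressed.
- start_top (a point): Centre of the top face of the green button (26 mm across), in its black housing on the bridge top at the reader's x = -36 mm, y = 0. 72 mm above the bench when up. Press it straight down.
- rack: Loose blue tube rack with capped tubes, 105 x 50 mm, 60 mm tall, behind the plate. Origin: centre of its underside. Not to be disturbed.
- bottle: Loose amber glass jar with white cap, 48 mm across, 95 mm tall, past the reader's stop. Origin: centre of its underside. Not to be disturbed.
- beaker: Loose yellow plastic beaker, 70 mm across, 85 mm tall, beside the reader on its +x side. Origin: centre of its underside. Not to be disturbed.
There are look-alikes about, which are no part of the job. Of the things like the reader, leave any that is purple; of the rest the larger one is meant.

How it is judged (in metres and radians):
On the way, in this order (a step that is already met when the one before it is completed fails the run):
1. the plate lies flat under the bridge, home against the stop (y of plate in the frame of reader between -0.004 and 0.004 m and x of plate in the frame of reader between -0.006 and 0.006 m and angle between the y axis of plate and the y axis of reader, either way round below 0.07 rad and z of plate in the frame of reader below 0.003 m), for 0.2 s.
2. the start button is pressed down (all of step 1 and value of joint start above 0.004 m), for 0.05 s.
At the end, for the whole second after the job is handed in: The plate is at rest, flat on the bench under the bridge, its origin within 4 mm of home along the lane and 6 mm across it, aligned within 0.07 rad, and the start button is up again (all of step 1 and value of joint start below 0.0015 m and linear speed of plate below 0.01 m/s and angle between plate's own z axis and vertical below 0.03 rad); the robot touches nothing.
It fails at once if the plate is lifted off the bench (height (world z) of plate above 0.006 m).
It fails at once if the plate is tipped (more than about 5 degrees) (angle between plate's own z axis and vertical above 0.09 rad).
It fails at once if the start button is pressed before the plate is home (value of joint start above 0.003 m and not (y of plate in the frame of reader between -0.004 and 0.004 m and x of plate in the frame of reader between -0.006 and 0.006 m and angle between the y axis of plate and the y axis of reader, either way round below 0.07 rad and z of plate in the frame of reader below 0.003 m)).
It fails at once if the tube rack, amber bottle or yellow beaker is disturbed (shifted over 20 mm or tipped) (distance of any of rack, bottle, beaker from where it was at the start of the episode above 0.02 m or angle between any of rack, bottle, beaker's own z axis and vertical above 0.3 rad).
It also fails if it takes over 72 s, if anything falls off the work surface, if the arm or the gripper's body presses on something with over 40 N, if the wrist force passes 120 N, or if a joint passes its speed limit or range.

## Working session

There is one attempt and no reset: what is moved stays moved. The work goes in short steps, Python scripts to look and compute and a tool call to move; the robot and the scene stay as the last step left them, time stands still between calls to the robot, and variables do not carry over. Pictures are saved under pics/ and viewed, and the job is handed in when it is done.

Besides the shell and the picture viewer there is one more tool, called after "Call:" by a JSON object that holds its "op" and its "data". send_rows: Moves the arm, as the interface text tells. Its arguments: {"type":"object","properties":{"increments":{"type":"array"},"force":{"type":"number"}},"required":["increments"]}

```bash
ls; mkdir -p pics
python3 - <<'E'
from workcell import robot
import cv2
s=robot.read_state(); print(s)
for n in ("scene","top","wrist"):
    d=robot.snapshot(n); cv2.imwrite(f"pics/{n}0.png",d["img"][:,:,::-1]); print(n,d["K"],d["dist"],d["R"],d["t"])
E
```

```text
pics
{'clock': 0.0, 'joints': array([ 6.58561460e+01,  1.72146050e+01,  8.71801376e+01, -1.24008882e-03,
        7.56707879e+01, -3.81532481e+00]), 'joint_velocities': array([ 0.07832193,  0.02167724, -0.04278433, -0.00834329,  0.01971555,
       -0.05448723]), 'effort': array([ 2.34013634e-03, -5.31807876e+01, -3.52752793e+01,  7.09980517e-02,
        2.41208839e-02, -1.26974728e-04]), 'tcp_pos': array([0.19096607, 0.51550118, 0.20489733]), 'ee_rot': array([-1.79934535e+02, -3.16195513e-03,  1.59671777e+02]), 'ft_force': array([ 0.68486598, -0.14949978,  0.39581061]), 'ft_torque': array([-0.01600241, -0.03103071, -0.00552869]), 'width': 0.09417866683190709}
scene [[507.4587696    0.         320.3991191 ]
 [  0.         507.4587696  189.88457258]
 [  0.           0.           1.        ]] [-0.14038265  0.          0.          0.          0.        ] [[-0.69529657  0.71855377 -0.01559345]
 [ 0.53102492  0.49897511 -0.6848623 ]
 [-0.48432964 -0.48446293 -0.72850564]] [ 0.36232705 -0.25041191  1.63120931]
top [[393.04217229   0.         319.76482384]
 [  0.         393.04217229 205.75930111]
 [  0.           0.           1.        ]] [-0.0931293  0.         0.         0.         0.       ] [[ 1.08014020e-01 -9.94148954e-01  9.10332269e-04]
 [-9.72175816e-01 -1.05818014e-01 -2.08989784e-01]
 [ 2.07863305e-01  2.16888237e-02 -9.77917400e-01]] [-0.02412008  0.52802926  1.03267862]
wrist [[319.58869412   0.         319.57781146]
 [  0.         319.58869412 200.44942492]
 [  0.           0.           1.        ]] [-0.04087732  0.          0.          0.          0.        ] [[ 0.34731708  0.93774641 -0.00158507]
 [ 0.90579058 -0.335043    0.25940243]
 [ 0.24272263 -0.09153063 -0.96576802]] [-0.54876598 -0.02704752  0.39108881]
```

View pics/scene0.png

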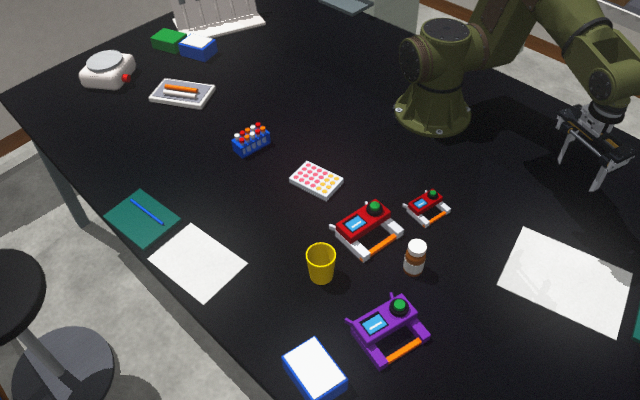

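View pics/top0.png

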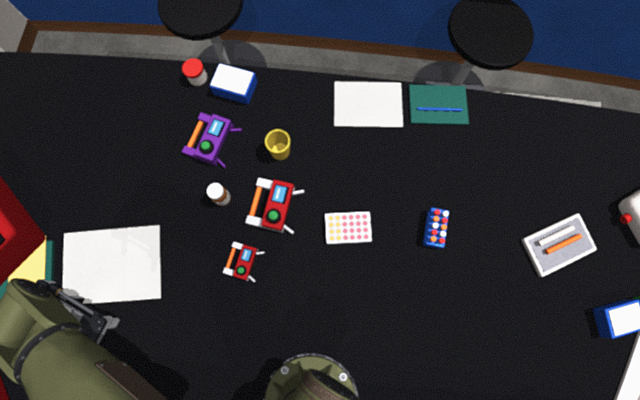

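View pics/wrist0.png

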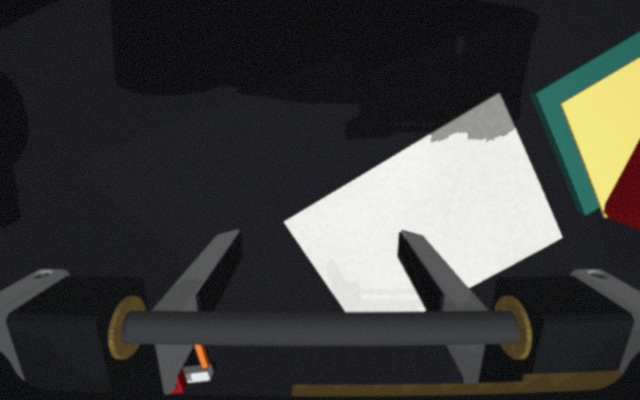

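The larger red reader is at about (272,205) in the top view and about (367,228) in the scene view. The plate is at (348,228) in the top view. I'll zoom in to pick features.

Run:
```python
import cv2
a=cv2.imread("pics/top0.png"); c=a[165:260,190:390]; cv2.imwrite("pics/tz.png",cv2.resize(c,None,fx=4,fy=4,interpolation=cv2.INTER_CUBIC))
a=cv2.imread("pics/scene0.png"); c=a[150:290,280:460]; cv2.imwrite("pics/sz.png",cv2.resize(c,None,fx=4,fy=4,interpolation=cv2.INTER_CUBIC))
```

```text
(no output)
```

View pics/tz.png

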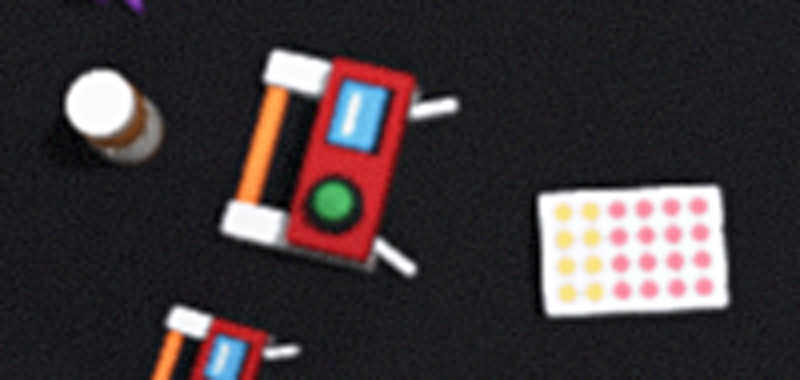

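View pics/sz.png

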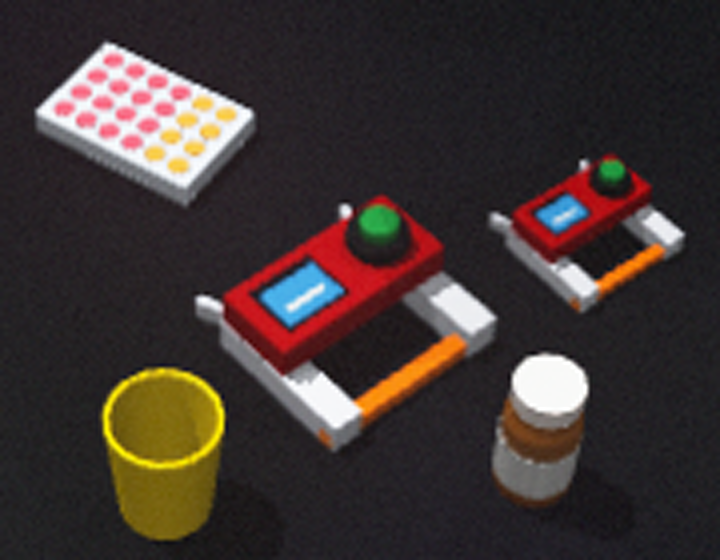

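```bash
cat > h.py <<'E'
import numpy as np, cv2
from scipy.optimize import least_squares
def ray(d,uv):
    n=cv2.undistortPoints(np.array(uv,float).reshape(-1,1,2),d["K"],d["dist"]).reshape(-1,2)
    r=np.c_[n,np.ones(len(n))]@d["R"]; return -d["R"].T@d["t"], r
def atz(d,uv,z):
    o,r=ray(d,uv); z=np.broadcast_to(z,len(r)); return o+r*((z-o[2])/r[:,2])[:,None]
def proj(d,P):
    return cv2.projectPoints(np.array(P,float),cv2.Rodrigues(d["R"])[0],d["t"],d["K"],d["dist"])[0].reshape(-1,2)
def place(p,L):
    c,s=np.cos(p[2]),np.sin(p[2]); L=np.array(L,float)
    return np.c_[L[:,0]*c-L[:,1]*s+p[0],L[:,0]*s+L[:,1]*c+p[1],L[:,2]]
def fit(obs,p0):
    f=lambda p: np.concatenate([(proj(d,place(p,L))-uv).ravel() for d,L,uv in obs])
    r=least_squares(f,p0); return r.x, r.fun.reshape(-1,2)
def un(uv,off,k=4): return (np.array(uv,float)+.5)/k-.5+np.array(off)
E
cat > m.py <<'E'
from h import *
from workcell import robot
T=robot.snapshot("top");S=robot.snapshot("scene")
to=(190,165);so=(280,150)
np.set_printoptions(precision=4,suppress=True)
RL=[(.068,.03,.05),(.068,-.03,.05),(-.068,.03,.05),(-.036,0,.072)]
rt=un([(333,58),(415,73),(287,243),(333,200)],to)
RS=[(-.068,-.03,.05),(-.068,.03,.05),(.068,.03,.05),(.068,-.03,.05),(-.036,0,.072)]
rs=un([(383,197),(443,243),(284,350),(225,303),(381,220)],so)
for o in ([(T,RL,rt)],[(S,RS,rs)],[(T,RL,rt),(S,RS,rs)]):
    p,r=fit(o,[.45,.1,0]); print("reader",p,np.degrees(p[2])); print(r.round(1).tolist())
h=(.04275,.0639)
PL=[(h[0],h[1],.02),(h[0],-h[1],.02),(-h[0],-h[1],.02),(-h[0],h[1],.02)]
pt=un([(538,193),(720,186),(728,305),(548,317)],to)
PS=[(-h[0],-h[1],.02),(-h[0],h[1],.02),(h[0],h[1],.02),(h[0],-h[1],.02)]
ps=un([(108,43),(254,113),(187,190),(38,112)],so)
for o in ([(T,PL,pt)],[(S,PS,ps)],[(T,PL,pt),(S,PS,ps)]):
    p,r=fit(o,[.4,-.1,0]); print("plate",p,np.degrees(p[2])); print(r.round(1).tolist())
# others
print("rack top",atz(T,[(424,244),(447,247),(428,208),(448,210)],.055))
print("bottle cap",atz(T,[un([(100,103)],to)[0]],.095),atz(S,[un([(549,380)],so)[0]],.095))
print("beaker",atz(T,[(278,138)],.085),atz(S,[un([(163,415)],so)[0]],.085))
E
python3 m.py
```

```text
reader [ 0.5211  0.1514 -0.1048] -6.005300628375462
[[-0.2, -0.3], [-0.1, 0.2], [-0.3, -0.2], [0.5, 0.2]]
reader [ 0.5226  0.1527 -0.1121] -6.422296101686281
[[-0.5, -1.2], [0.9, 0.7], [0.7, 1.6], [-0.8, -1.3], [-0.4, 0.1]]
reader [ 0.5218  0.1521 -0.1092] -6.258874443936974
[[-0.3, -0.6], [-0.2, 0.1], [-0.6, -0.5], [0.3, -0.1], [-0.5, -1.5], [0.9, 0.3], [0.8, 1.3], [-0.7, -1.6], [-0.4, -0.3]]
plate [ 0.4824 -0.0524  0.1628] 9.329791462700868
[[0.5, 0.6], [-0.4, -0.0], [0.1, -0.0], [-0.2, -0.5]]
plate [ 0.4838 -0.0522  0.1567] 8.977663422802491
[[-0.0, -0.1], [0.7, 0.2], [-0.1, -0.2], [-0.7, 0.1]]
plate [ 0.483  -0.0524  0.1601] 9.174650634731417
[[0.6, 0.4], [-0.3, -0.2], [0.1, -0.2], [-0.2, -0.8], [0.0, -0.3], [0.9, -0.1], [0.2, -0.5], [-0.5, 0.0]]
rack top [[ 0.4522 -0.2619  0.055 ]
 [ 0.4505 -0.3261  0.055 ]
 [ 0.554  -0.2676  0.055 ]
 [ 0.5544 -0.3244  0.055 ]]
bottle cap [[0.5308 0.3199 0.095 ]] [[0.5307 0.318  0.095 ]]
beaker [[0.702 0.17  0.085]] [[0.6941 0.1691 0.085 ]]
```

Both cameras agree on the poses to within about 2 mm. In the reader frame the plate is at about (-16, -207) mm, rotated 15°. I'll line up the gripper with the lane, with the jaws along the reader's x, and go behind the plate.

Call:
{"op": "send_rows", "data": {"increments": [{"twist":[0,0,0.095],"offset":[0,0,0],"fingers":0},{"twist":[0,0,0.095],"offset":[0,0,0],"fingers":0},{"twist":[0,0,0.095],"offset":[0,0,0],"fingers":0},{"twist":[0,0,0.095],"offset":[0,0,0],"fingers":0},{"twist":[0,0,0.095],"offset":[0,0,0],"fingers":0},{"twist":[0,0,0.095],"offset":[0,0,0],"fingers":0},{"twist":[0,0,0.095],"offset":[0,0,0],"fingers":0},{"twist":[0,0,0.095],"offset":[0,0,0],"fingers":0}]}}

```text
clock: 1.05
tcp_pos: [0.191, 0.5157, 0.2053]
ee_rot: [-180.0, 0.0, 90.9]
ft_force: [-0.1, -0.4, -0.4]
width: 0.0471
```

Call:
{"op": "send_rows", "data": {"increments": [{"twist":[0,0,0.0835],"offset":[0,0,0],"fingers":0},{"twist":[0,0,0],"offset":[-1,0.56,0],"fingers":0},{"twist":[0,0,0],"offset":[-1,0.56,0],"fingers":0},{"twist":[0,0,0],"offset":[-1,0.56,0],"fingers":0},{"twist":[0,0,0],"offset":[-1,0.56,0],"fingers":0},{"twist":[0,0,0],"offset":[-1,0.56,0],"fingers":0},{"twist":[0,0,0],"offset":[-1,0.56,0],"fingers":0},{"twist":[0,0,0],"offset":[-1,0.56,0],"fingers":0}]}}

```text
clock: 1.85
tcp_pos: [0.2697, 0.33, 0.2055]
ee_rot: [180.0, -0.0, 83.8]
ft_force: [0.8, -0.2, -0.3]
width: 0.0473
```

Call:
{"op": "send_rows", "data": {"increments": [{"twist":[0,0,0],"offset":[-1,0.56,0],"fingers":0},{"twist":[0,0,0],"offset":[-1,0.56,0],"fingers":0},{"twist":[0,0,0],"offset":[-1,0.56,0],"fingers":0},{"twist":[0,0,0],"offset":[-1,0.56,0],"fingers":0},{"twist":[0,0,0],"offset":[-1,0.56,0],"fingers":0},{"twist":[0,0,0],"offset":[-1,0.56,0],"fingers":0},{"twist":[0,0,0],"offset":[-1,0.56,0],"fingers":0},{"twist":[0,0,0],"offset":[-1,0.56,0],"fingers":0}]}}

```text
clock: 2.65
tcp_pos: [0.3593, 0.119, 0.2056]
ee_rot: [180.0, -0.0, 83.8]
ft_force: [-0.1, -0.2, 0.1]
width: 0.0469
```

Call:
{"op": "send_rows", "data": {"increments": [{"twist":[0,0,0],"offset":[-1,0.56,0],"fingers":0},{"twist":[0,0,0],"offset":[-1,0.56,0],"fingers":0},{"twist":[0,0,0],"offset":[-1,0.56,0],"fingers":0},{"twist":[0,0,0],"offset":[-1,0.56,0],"fingers":0},{"twist":[0,0,0],"offset":[-1,0.56,0],"fingers":0},{"twist":[0,0,0],"offset":[-1,0.56,0],"fingers":0},{"twist":[0,0,0],"offset":[-1,0.56,0],"fingers":0},{"twist":[0,0,0],"offset":[0,0,0],"fingers":0}]}}

```text
clock: 3.45
tcp_pos: [0.438, -0.0666, 0.2052]
ee_rot: [-180.0, 0.0, 83.6]
ft_force: [0.7, 0.3, 0.5]
width: 0.047
```

Call:
{"op": "send_rows", "data": {"increments": [{"twist":[0,0,0],"offset":[-1,0.6,0],"fingers":0},{"twist":[0,0,0],"offset":[-1,0.6,0],"fingers":0},{"twist":[0,0,0],"offset":[-1,0.6,0],"fingers":0},{"twist":[0,0,0],"offset":[0,0,1],"fingers":0},{"twist":[0,0,0],"offset":[0,0,1],"fingers":0},{"twist":[0,0,0],"offset":[0,0,1],"fingers":0},{"twist":[0,0,0],"offset":[0,0,1],"fingers":0},{"twist":[0,0,0],"offset":[0,0,0],"fingers":0}]}}

```text
clock: 4.25
tcp_pos: [0.4725, -0.1427, 0.1029]
ee_rot: [-179.7, -0.1, 83.8]
ft_force: [0.4, 0.3, 0.5]
width: 0.0471
```

```bash
cat > look.py <<'E'
import sys,cv2
from h import *
from workcell import robot
tag=sys.argv[1]
s=robot.read_state(); print(s["clock"],s["tcp_pos"].round(4),s["ee_rot"].round(2),s["ft_force"].round(2))
p=(.5218,.1521,-.1092)
c,sn=np.cos(p[2]),np.sin(p[2]); dx=s["tcp_pos"][:2]-p[:2]
print("tcp in reader",(c*dx[0]+sn*dx[1]).round(4),(-sn*dx[0]+c*dx[1]).round(4))
for n,(x,y,w,h,k) in {"top":(190,165,200,95,4),"scene":(280,150,180,140,4)}.items():
    a=robot.snapshot(n)["img"][y:y+h,x:x+w,::-1]
    cv2.imwrite(f"pics/{n}_{tag}.png",cv2.resize(a,None,fx=k,fy=k,interpolation=cv2.INTER_CUBIC))
E
python3 look.py a
```

```text
4.25 [ 0.4725 -0.1427  0.1029] [-1.7972e+02 -8.0000e-02  8.3780e+01] [0.42 0.28 0.49]
tcp in reader -0.0169 -0.2985
```

View pics/top_a.png

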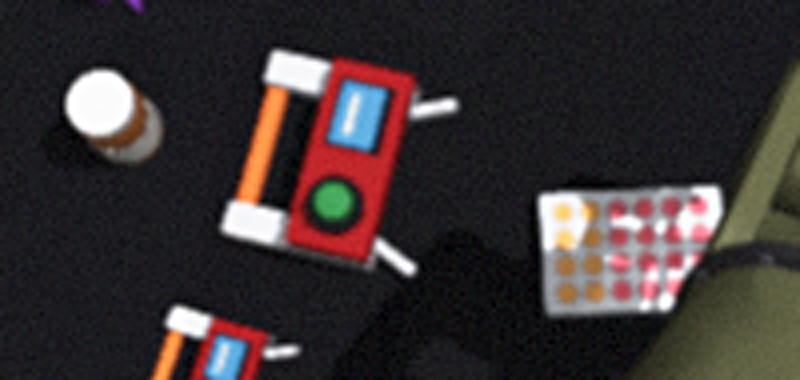

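View pics/scene_a.png

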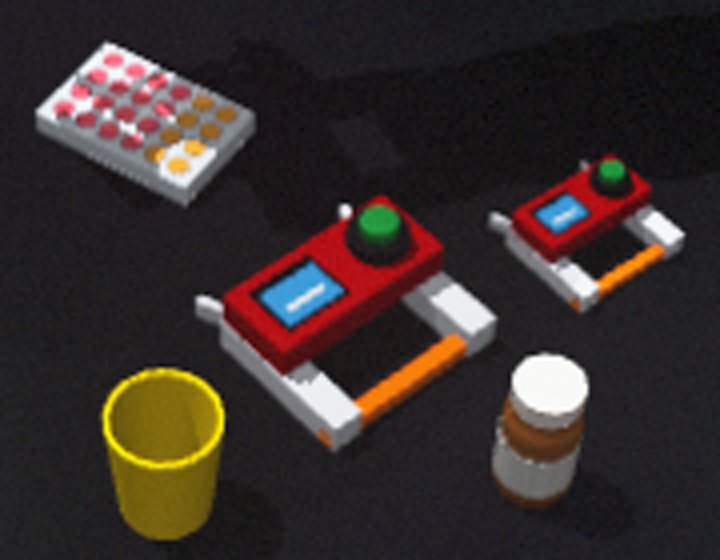

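The view shows the plate unmoved. The left finger would only graze its rear corner, so I'll shift +11 mm across the lane and then go down.

Call:
{"op": "send_rows", "data": {"increments": [{"twist":[0,0,0],"offset":[-0.1,0.44,0],"fingers":0},{"twist":[0,0,0],"offset":[0,0,1],"fingers":0},{"twist":[0,0,0],"offset":[0,0,1],"fingers":0},{"twist":[0,0,0],"offset":[0,0,1],"fingers":0},{"twist":[0,0,0],"offset":[0,0,0.4],"fingers":0},{"twist":[0,0,0],"offset":[0,0,0.3],"fingers":0},{"twist":[0,0,0],"offset":[0,0,0],"fingers":0}]}}

```text
clock: 5.05
tcp_pos: [0.485, -0.1477, 0.0134]
ee_rot: [180.0, 0.0, 83.8]
ft_force: [0.7, 0.7, 0.1]
width: 0.047
```

```bash
python3 look.py b; python3 -c "
from workcell import robot;import cv2
cv2.imwrite('pics/w_b.png',robot.snapshot('wrist')['img'][:,:,::-1])"
```

```text
5.05 [ 0.485  -0.1477  0.0134] [1.7997e+02 1.0000e-02 8.3760e+01] [0.73 0.72 0.07]
tcp in reader -0.0039 -0.302
```

View pics/w_b.png

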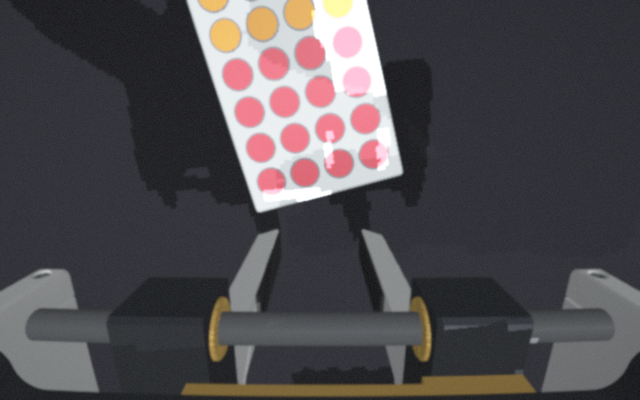

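View pics/scene_b.png

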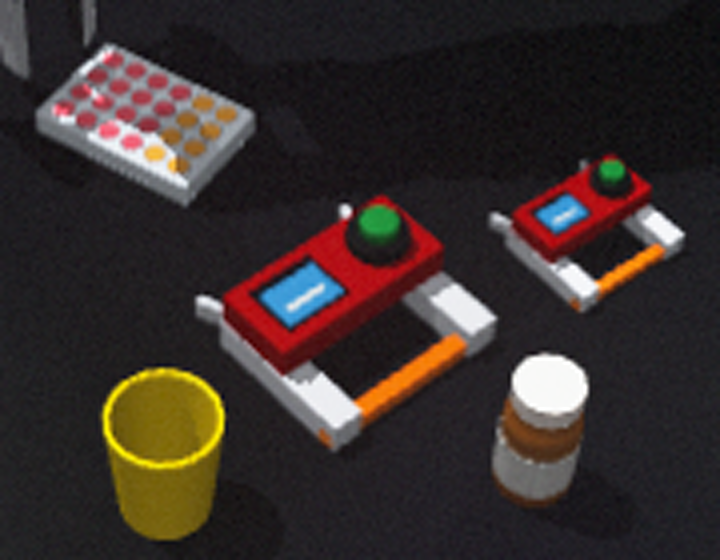

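Call:
{"op": "send_rows", "data": {"increments": [{"twist":[0,0,0],"offset":[0.3,0,0.18],"fingers":0},{"twist":[0,0,0],"offset":[0.3,0,0],"fingers":0},{"twist":[0,0,0],"offset":[0.2,0,0],"fingers":0},{"twist":[0,0,0],"offset":[0.2,0,0],"fingers":0},{"twist":[0,0,0],"offset":[0.2,0,0],"fingers":0},{"twist":[0,0,0],"offset":[0.2,0,0],"fingers":0},{"twist":[0,0,0],"offset":[0.2,0,0],"fingers":0},{"twist":[0,0,0],"offset":[0,0,0],"fingers":0}]}}

```text
clock: 6.0
tcp_pos: [0.4891, -0.1073, 0.0085]
ee_rot: [180.0, -0.0, 83.8]
ft_force: [0.6, -0.6, 0.6]
width: 0.0472
```

```bash
cat >> look.py <<'E'
d=robot.snapshot('wrist');cv2.imwrite(f'pics/wr_{tag}.png',d['img'][:,:,::-1])
E
python3 look.py c
```

```text
6.0 [ 0.4891 -0.1073  0.0085] [ 1.800e+02 -1.000e-02  8.379e+01] [ 0.58 -0.65  0.59]
tcp in reader -0.0042 -0.2614
```

View pics/wr_c.png

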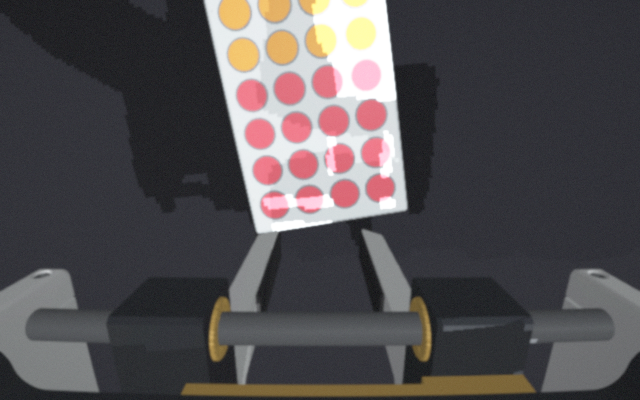

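View pics/scene_c.png

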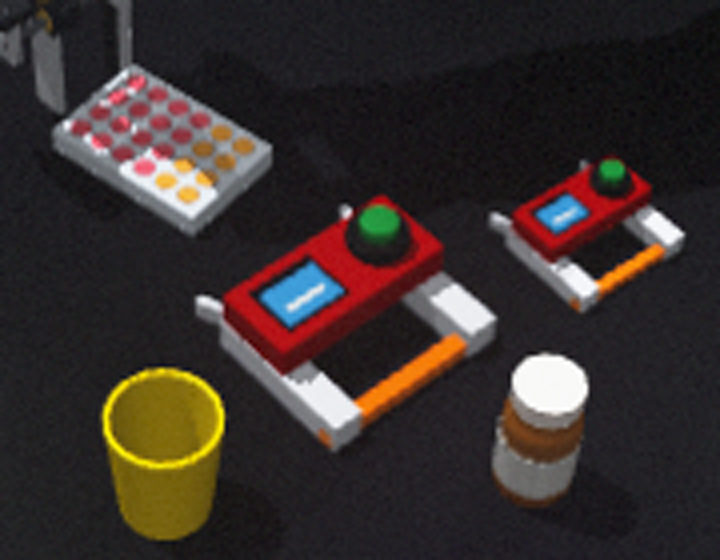

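The plate is turning into line, with about 8° left. I'll push on and then measure.

Call:
{"op": "send_rows", "data": {"increments": [{"twist":[0,0,0],"offset":[0.2,0,0],"fingers":0},{"twist":[0,0,0],"offset":[0.2,0,0],"fingers":0},{"twist":[0,0,0],"offset":[0.2,0,0],"fingers":0},{"twist":[0,0,0],"offset":[0.2,0,0],"fingers":0},{"twist":[0,0,0],"offset":[0,0,0],"fingers":0}]}}

```text
clock: 6.65
tcp_pos: [0.4913, -0.0873, 0.0085]
ee_rot: [180.0, -0.0, 83.8]
ft_force: [0.4, -0.9, 1.0]
width: 0.0473
```

```bash
python3 look.py d
```

```text
6.65 [ 0.4913 -0.0873  0.0085] [ 1.800e+02 -1.000e-02  8.379e+01] [ 0.42 -0.87  0.99]
tcp in reader -0.0043 -0.2413
```

View pics/wr_d.png

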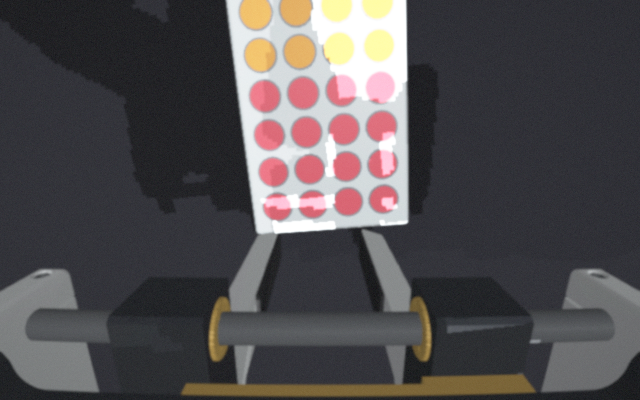

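View pics/scene_d.png

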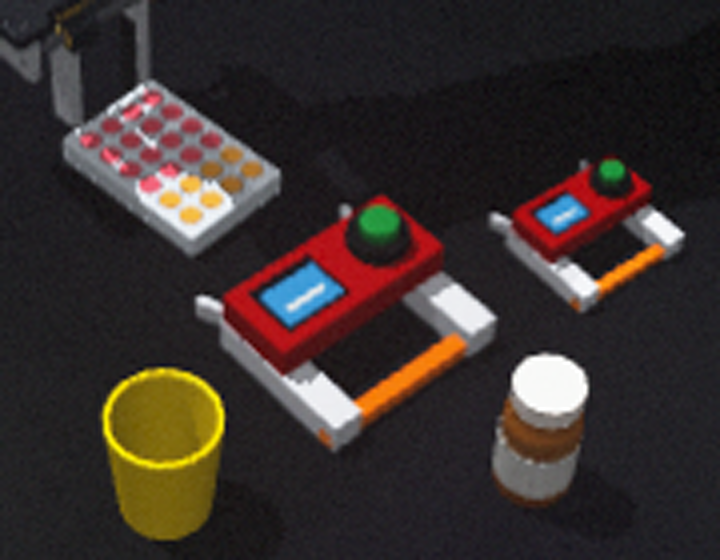

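View pics/top_d.png

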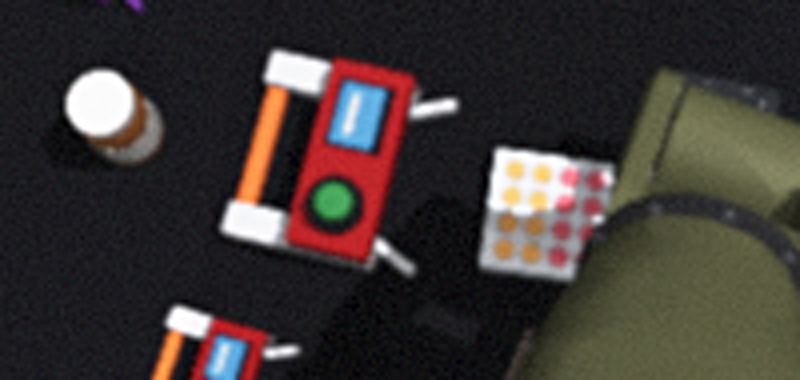

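```bash
cat > pf.py <<'E'
from h import *
from workcell import robot
h=(.04275,.0639);to=(190,165);so=(280,150)
N={"rl":(-h[0],-h[1],.02),"fl":(-h[0],h[1],.02),"fr":(h[0],h[1],.02),"rr":(h[0],-h[1],.02)}
def pf(t,s):
    o=[]
    for n,dct,off in (("top",t,to),("scene",s,so)):
        if dct: o.append((robot.snapshot(n),[N[k] for k in dct],un(list(dct.values()),off)))
    p,r=fit(o,[.48,0,0]); q=(.5218,.1521,-.1092); c,s_=np.cos(q[2]),np.sin(q[2]); d=p[:2]-q[:2]
    print("plate in reader mm,deg",(1e3*(c*d[0]+s_*d[1])).round(1),(1e3*(-s_*d[0]+c*d[1])).round(1),np.degrees(p[2]-q[2]).round(2)); print(r.round(1).tolist())
E
python3 -c "
from pf import *
t={'fr':(495,148),'fl':(481,269)};s={'rl':(150,80),'fl':(280,180),'fr':(193,240),'rr':(65,142)}
pf(t,{});pf({},s);pf(t,s)"
```

```text
plate in reader mm,deg -2.9 -163.8 6.19
[[-0.0, 0.4], [0.0, -0.4]]
plate in reader mm,deg -0.9 -162.4 3.83
[[0.6, 0.2], [0.7, -1.0], [-0.4, 0.8], [-0.8, -0.0]]
plate in reader mm,deg -2.3 -163.3 4.85
[[0.2, -0.3], [-0.4, -1.3], [0.3, -0.1], [0.9, -1.8], [0.3, 0.2], [-0.8, -0.1]]
```

Laterally the plate is within about 2 mm, with about 4° still to go. I'll keep pushing straight.

Call:
{"op": "send_rows", "data": {"increments": [{"twist":[0,0,0],"offset":[0.2,0,0],"fingers":0},{"twist":[0,0,0],"offset":[0.2,0,0],"fingers":0},{"twist":[0,0,0],"offset":[0.2,0,0],"fingers":0},{"twist":[0,0,0],"offset":[0.2,0,0],"fingers":0},{"twist":[0,0,0],"offset":[0.2,0,0],"fingers":0},{"twist":[0,0,0],"offset":[0.2,0,0],"fingers":0},{"twist":[0,0,0],"offset":[0.1,0,0],"fingers":0},{"twist":[0,0,0],"offset":[0,0,0],"fingers":0}]}}

```text
clock: 7.8
tcp_pos: [0.4948, -0.0553, 0.0085]
ee_rot: [180.0, -0.0, 83.8]
ft_force: [-0.4, 0.3, 0.4]
width: 0.047
```

```bash
python3 look.py e
```

```text
7.8 [ 0.4948 -0.0553  0.0085] [180.    -0.    83.78] [-0.43  0.27  0.44]
tcp in reader -0.0042 -0.2091
```

View pics/wr_e.png

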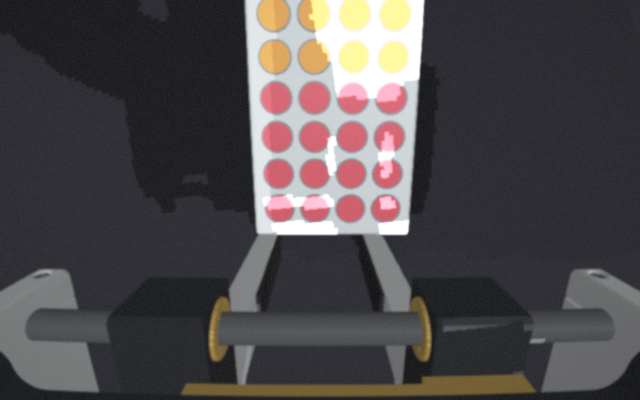

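View pics/scene_e.png

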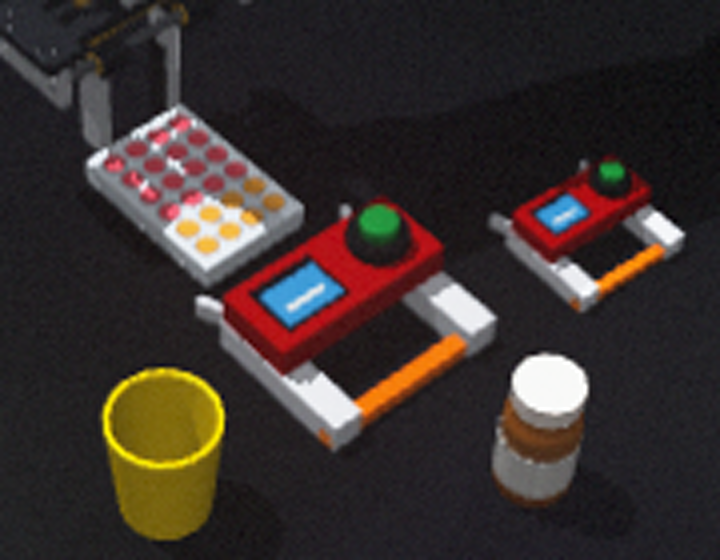

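View pics/top_e.png

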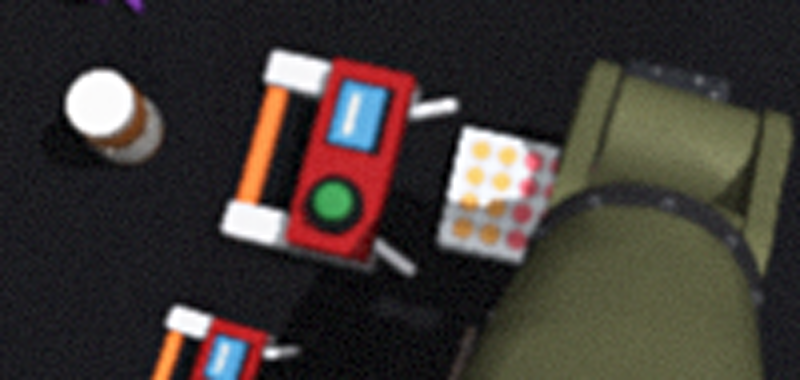

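```bash
python3 -c "
from pf import *
t={'fr':(463,126),'fl':(438,246)};s={'rl':(180,106),'fl':(303,210),'fr':(207,268),'rr':(87,163)}
pf(t,{});pf({},s);pf(t,s)"
```

```text
plate in reader mm,deg 1.9 -134.5 1.38
[[-0.1, 0.6], [0.1, -0.6]]
plate in reader mm,deg 3.2 -134.3 -0.1
[[0.3, -0.5], [0.5, -0.5], [-0.1, 1.0], [-0.6, -0.2]]
plate in reader mm,deg 2.4 -134.5 0.53
[[0.2, 0.2], [0.0, -1.1], [0.1, -0.6], [0.7, -0.9], [0.4, 0.8], [-0.6, -0.2]]
```

The plate is aligned, with +2.4 mm of lateral offset. I'll drift -2 mm while pushing into the mouth.

Call:
{"op": "send_rows", "data": {"increments": [{"twist":[0,0,0],"offset":[0.2,-0.01,0],"fingers":0},{"twist":[0,0,0],"offset":[0.2,-0.01,0],"fingers":0},{"twist":[0,0,0],"offset":[0.2,-0.01,0],"fingers":0},{"twist":[0,0,0],"offset":[0.2,-0.01,0],"fingers":0},{"twist":[0,0,0],"offset":[0.2,-0.01,0],"fingers":0},{"twist":[0,0,0],"offset":[0.2,-0.01,0],"fingers":0},{"twist":[0,0,0],"offset":[0.2,-0.01,0],"fingers":0},{"twist":[0,0,0],"offset":[0.2,-0.01,0],"fingers":0}]}}

```text
clock: 8.95
tcp_pos: [0.4971, -0.0153, 0.0085]
ee_rot: [180.0, 0.0, 83.8]
ft_force: [-0.4, -1.4, -0.5]
width: 0.0468
```

```bash
python3 look.py f
```

```text
8.95 [ 0.4971 -0.0153  0.0085] [180.     0.    83.76] [-0.35 -1.38 -0.52]
tcp in reader -0.0063 -0.169
```

View pics/wr_f.png

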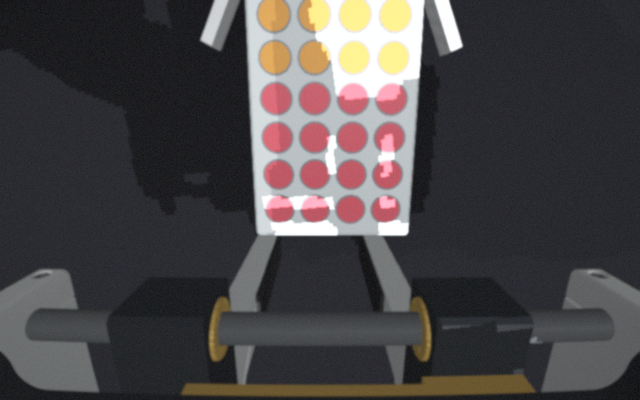

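View pics/scene_f.png

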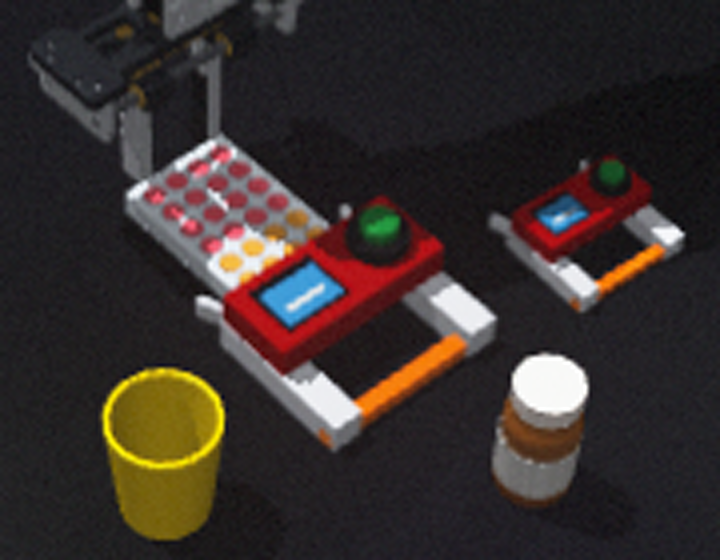

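View pics/top_f.png

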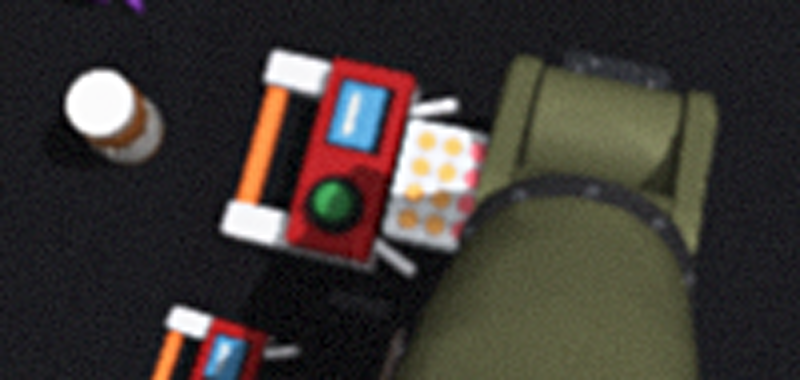

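The plate is centred between the lead-in tips. I'll continue in and watch the force.

Call:
{"op": "send_rows", "data": {"increments": [{"twist":[0,0,0],"offset":[0.2,0,0],"fingers":0},{"twist":[0,0,0],"offset":[0.2,0,0],"fingers":0},{"twist":[0,0,0],"offset":[0.2,0,0],"fingers":0},{"twist":[0,0,0],"offset":[0.2,0,0],"fingers":0},{"twist":[0,0,0],"offset":[0.2,0,0],"fingers":0},{"twist":[0,0,0],"offset":[0.2,0,0],"fingers":0}]}}

```text
clock: 9.7
tcp_pos: [0.5004, 0.0146, 0.0084]
ee_rot: [-180.0, -0.0, 83.8]
ft_force: [-1.1, 0.4, -1.1]
width: 0.0469
```

```bash
python3 look.py g
```

```text
9.7 [0.5004 0.0146 0.0084] [-180.     -0.     83.76] [-1.13  0.44 -1.12]
tcp in reader -0.0063 -0.139
```

View pics/wr_g.png

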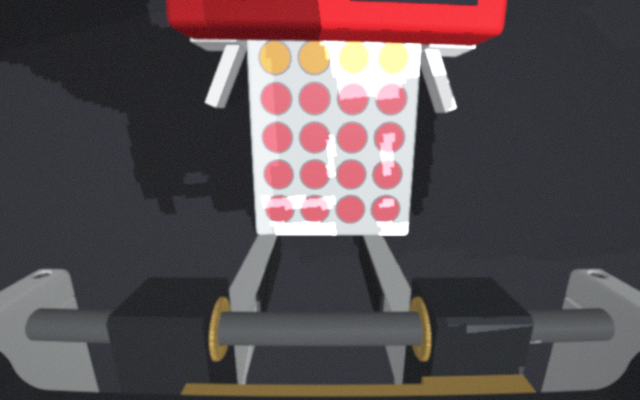

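View pics/scene_g.png

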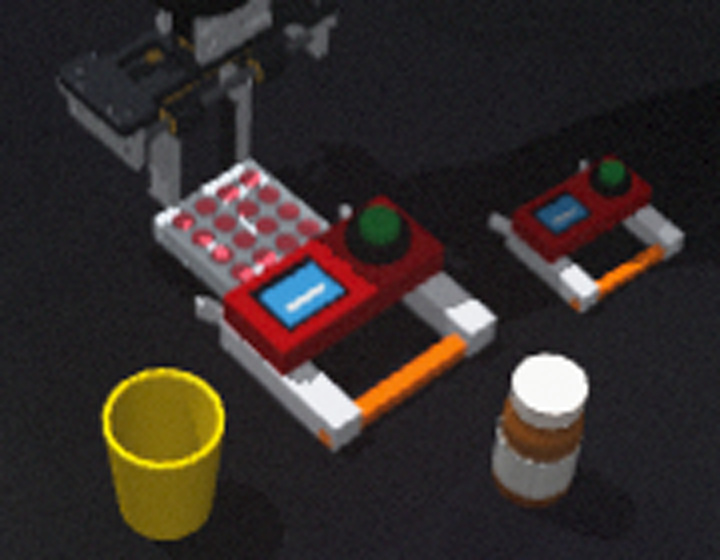

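The front has gone under the bridge with no jamming. I'll continue.

Call:
{"op": "send_rows", "data": {"increments": [{"twist":[0,0,0],"offset":[0.2,0,0],"fingers":0},{"twist":[0,0,0],"offset":[0.2,0,0],"fingers":0},{"twist":[0,0,0],"offset":[0.2,0,0],"fingers":0},{"twist":[0,0,0],"offset":[0.2,0,0],"fingers":0},{"twist":[0,0,0],"offset":[0.2,0,0],"fingers":0},{"twist":[0,0,0],"offset":[0.2,0,0],"fingers":0},{"twist":[0,0,0],"offset":[0.2,0,0],"fingers":0},{"twist":[0,0,0],"offset":[0.2,0,0],"fingers":0}]}}

```text
clock: 10.65
tcp_pos: [0.5047, 0.0543, 0.0084]
ee_rot: [-180.0, 0.0, 83.8]
ft_force: [0.3, -1.0, 0.6]
width: 0.047
```

Call:
{"op": "send_rows", "data": {"increments": [{"twist":[0,0,0],"offset":[0.2,0,0],"fingers":0},{"twist":[0,0,0],"offset":[0.2,0,0],"fingers":0},{"twist":[0,0,0],"offset":[0.1,0,0],"fingers":0}]}}

```text
clock: 10.95
tcp_pos: [0.5061, 0.0668, 0.0085]
ee_rot: [180.0, -0.0, 83.8]
ft_force: [-0.9, -1.1, 0.4]
width: 0.0472
```

```bash
python3 look.py h
```

```text
10.95 [0.5061 0.0668 0.0085] [180.    -0.    83.77] [-0.87 -1.13  0.44]
tcp in reader -0.0063 -0.0865
```

View pics/wr_h.png

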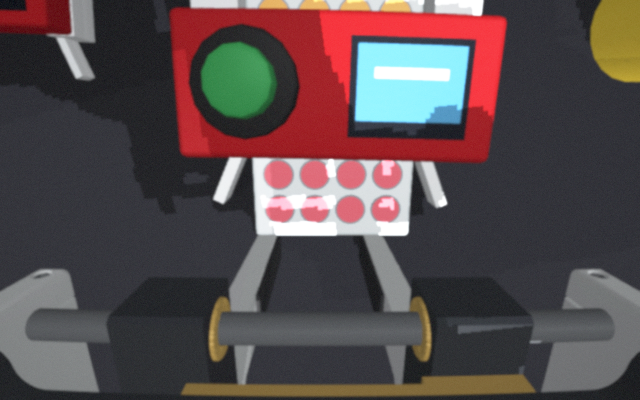

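View pics/scene_h.png

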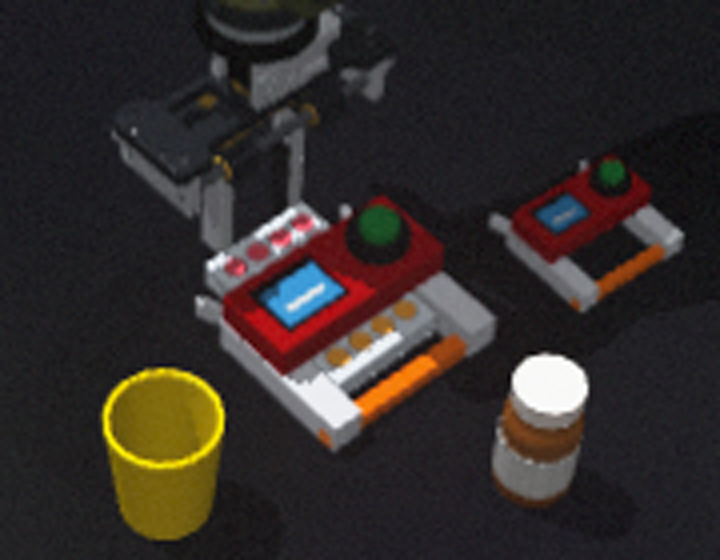

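View pics/top_h.png

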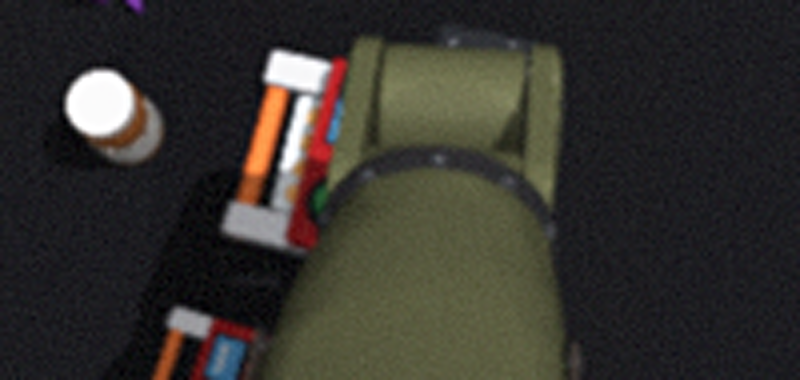

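About 12 mm remains to the stop. I'll go slowly until the force shows contact.

Call:
{"op": "send_rows", "data": {"increments": [{"twist":[0,0,0],"offset":[0.1,0,0],"fingers":0},{"twist":[0,0,0],"offset":[0.1,0,0],"fingers":0},{"twist":[0,0,0],"offset":[0.1,0,0],"fingers":0},{"twist":[0,0,0],"offset":[0.06,0,0],"fingers":0}]}}

```text
clock: 11.5
tcp_pos: [0.507, 0.0755, 0.0084]
ee_rot: [-180.0, -0.0, 83.8]
ft_force: [0.0, -1.6, 0.6]
width: 0.0469
```

Call:
{"op": "send_rows", "data": {"increments": [{"twist":[0,0,0],"offset":[0.04,0,0],"fingers":0}]}}

```text
clock: 11.6
tcp_pos: [0.5072, 0.0764, 0.0084]
ee_rot: [-180.0, 0.0, 83.8]
ft_force: [-0.5, -0.9, -0.0]
width: 0.0467
```

Call:
{"op": "send_rows", "data": {"increments": [{"twist":[0,0,0],"offset":[0.04,0,0],"fingers":0}]}}

```text
clock: 11.7
tcp_pos: [0.5072, 0.0773, 0.0084]
ee_rot: [-180.0, 0.0, 83.8]
ft_force: [-0.2, -0.2, -0.5]
width: 0.047
```

Call:
{"op": "send_rows", "data": {"increments": [{"twist":[0,0,0],"offset":[0.04,0,0],"fingers":0},{"twist":[0,0,0],"offset":[0.04,0,0],"fingers":0}]}}

```text
clock: 11.9
tcp_pos: [0.5074, 0.0791, 0.0084]
ee_rot: [-180.0, 0.0, 83.8]
ft_force: [-1.9, -10.1, 2.5]
width: 0.0469
```

```bash
python3 look.py i
```

```text
11.9 [0.5074 0.0791 0.0084] [-1.7999e+02  2.0000e-02  8.3760e+01] [ -1.93 -10.08   2.47]
tcp in reader -0.0064 -0.0741
```

View pics/scene_i.png

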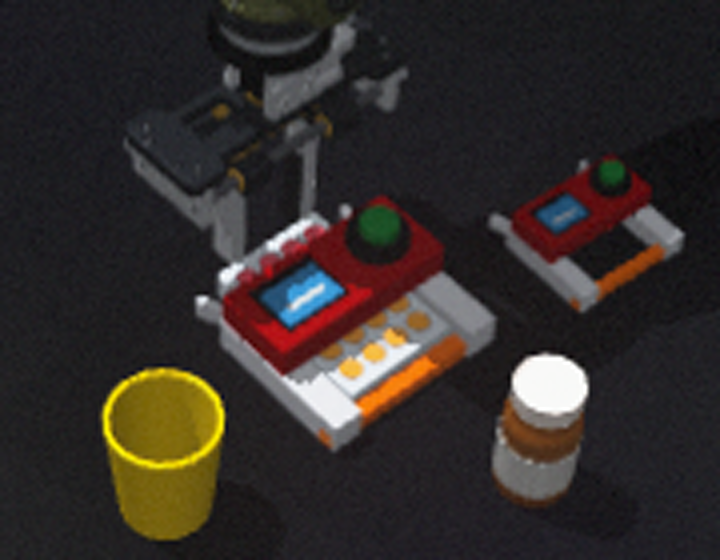

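The plate is home: 10 N contact at TCP y = -74 mm against a predicted -75, and no visible gap to the stop. I'll back off, rise and shut the fingers.

Call:
{"op": "send_rows", "data": {"increments": [{"twist":[0,0,0],"offset":[0,0,0],"fingers":0},{"twist":[0,0,0],"offset":[-0.2,0,0],"fingers":0},{"twist":[0,0,0],"offset":[-0.8,0,0],"fingers":0},{"twist":[0,0,0],"offset":[0,0,-1],"fingers":0},{"twist":[0,0,0],"offset":[0,0,-1],"fingers":0},{"twist":[0,0,0],"offset":[0,0,-1],"fingers":-1},{"twist":[0,0,0],"offset":[0,0,-1],"fingers":-1},{"twist":[0,0,0],"offset":[0,0,-0.2],"fingers":-1}]}}

```text
clock: 12.85
tcp_pos: [0.506, 0.0544, 0.116]
ee_rot: [179.7, -0.1, 83.8]
ft_force: [-0.7, -0.4, -1.0]
width: 0.0266
```

Call:
{"op": "send_rows", "data": {"increments": [{"twist":[0,0,0],"offset":[0,-0.4,0],"fingers":-1},{"twist":[0,0,0],"offset":[0,-0.4,0],"fingers":-1},{"twist":[0,0,0],"offset":[0,-0.4,0],"fingers":-1},{"twist":[0,0,0],"offset":[0,0,0],"fingers":-1}]}}

```text
clock: 13.25
tcp_pos: [0.4734, 0.0578, 0.1127]
ee_rot: [-179.9, 0.0, 83.8]
ft_force: [0.5, -0.4, 0.3]
width: 0.0007
```

```bash
python3 look.py j
```

```text
13.25 [0.4734 0.0578 0.1127] [-1.7991e+02  1.0000e-02  8.3780e+01] [ 0.49 -0.36  0.33]
tcp in reader -0.0379 -0.099
```

View pics/wr_j.png

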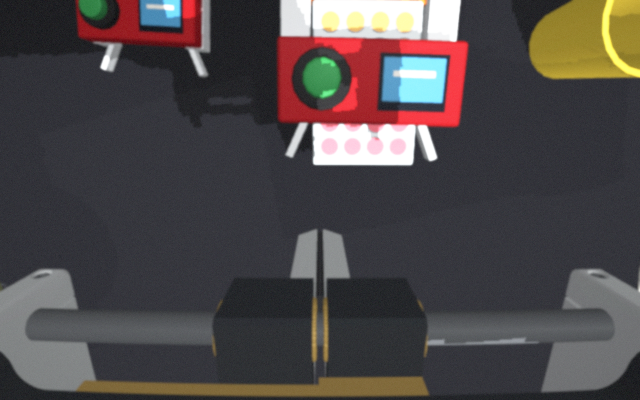

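View pics/scene_j.png

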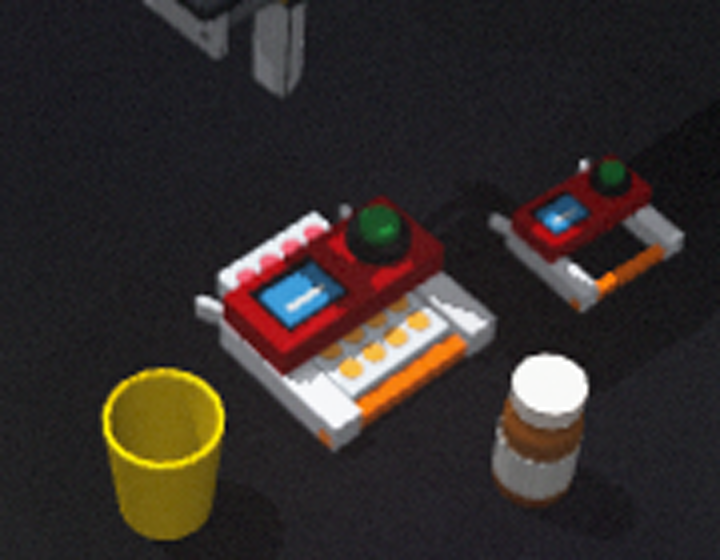

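Run:
```python
from h import *
from workcell import robot
np.set_printoptions(precision=4,suppress=True)
d=robot.snapshot("wrist");q=(.5218,.1521,-.1092);c,s=np.cos(q[2]),np.sin(q[2])
def rf(P):
    D=P[:,:2]-q[:2]; return np.c_[c*D[:,0]+s*D[:,1],-s*D[:,0]+c*D[:,1]]
print("rear corners",rf(atz(d,[(313.5,164),(413.5,164)],.02)))
b=atz(d,[(322,77)],.072);print("button",b,rf(b))
print("deck",rf(atz(d,[(278,38),(467,41),(461,125),(280,122)],.05)))
a=d["img"][20:180,260:480,::-1];cv2.imwrite("pics/wz.png",cv2.resize(a,None,fx=3.5,fy=3.5,interpolation=cv2.INTER_CUBIC))
```

```text
rear corners [[-0.0417 -0.0652]
 [ 0.0442 -0.065 ]]
button [[0.4871 0.1555 0.072 ]] [[-0.0349 -0.0004]]
deck [[-0.0655  0.0279]
 [ 0.0673  0.0269]
 [ 0.0689 -0.0311]
 [-0.0657 -0.0294]]
```

View pics/wz.png

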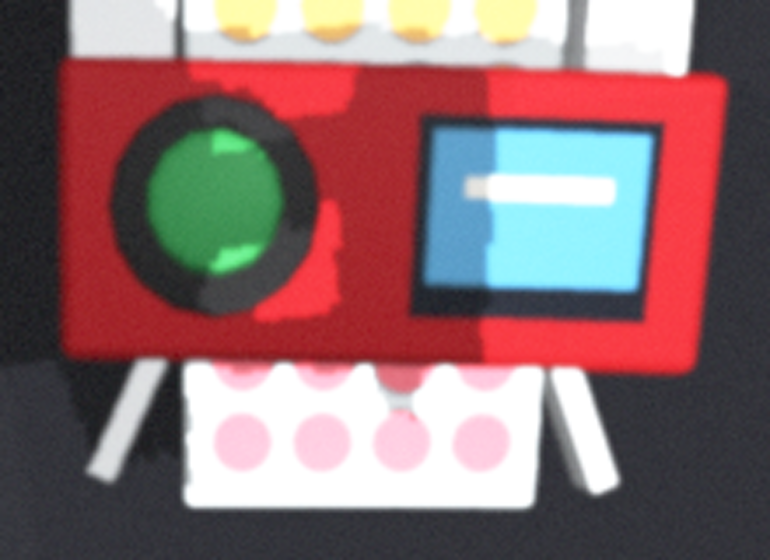

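The plate's rear edge measures -65 mm. Allowing the ~1 mm camera bias seen on the deck, that puts the plate at y≈0 and x≈+1 mm. The button is at world (0.487, 0.156), so I'll go above it.

Call:
{"op": "send_rows", "data": {"increments": [{"twist":[0,0,0],"offset":[0.8,0.1,0],"fingers":-1},{"twist":[0,0,0],"offset":[0.8,0,0],"fingers":-1},{"twist":[0,0,0],"offset":[0.8,0,0],"fingers":-1},{"twist":[0,0,0],"offset":[0.8,0,0],"fingers":-1},{"twist":[0,0,0],"offset":[0.76,0,0],"fingers":-1},{"twist":[0,0,0],"offset":[0,0,0.6],"fingers":-1},{"twist":[0,0,0],"offset":[0,0,0.6],"fingers":-1},{"twist":[0,0,0],"offset":[0,0,0],"fingers":-1}]}}

```text
clock: 14.25
tcp_pos: [0.4874, 0.1557, 0.0817]
ee_rot: [-179.8, 0.1, 83.8]
ft_force: [-0.8, -0.2, -0.1]
width: 0.0004
```

```bash
python3 look.py k
```

```text
14.25 [0.4874 0.1557 0.0817] [-1.7983e+02  6.0000e-02  8.3770e+01] [-0.82 -0.21 -0.07]
tcp in reader -0.0346 -0.0002
```

View pics/scene_k.png

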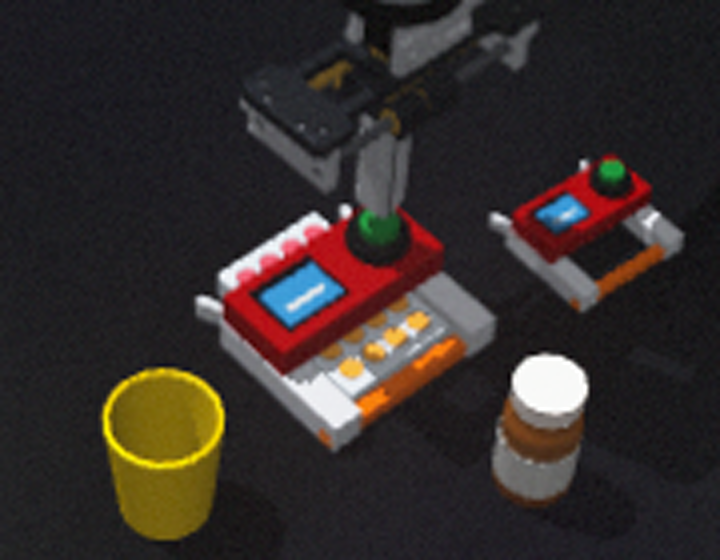

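View pics/wr_k.png

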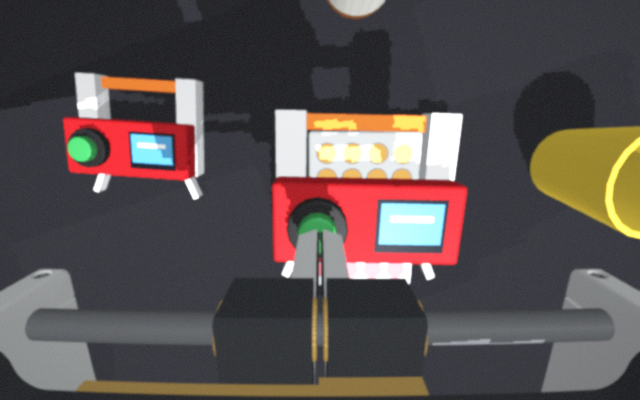

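The tips are centred 10 mm above the button. I'll press in small steps.

Call:
{"op": "send_rows", "data": {"increments": [{"twist":[0,0,0],"offset":[0,0,0.2],"fingers":-1},{"twist":[0,0,0],"offset":[0,0,0.2],"fingers":-1},{"twist":[0,0,0],"offset":[0,0,0.08],"fingers":-1},{"twist":[0,0,0],"offset":[0,0,0.08],"fingers":-1}]}}

```text
clock: 14.8
tcp_pos: [0.4882, 0.1557, 0.0694]
ee_rot: [-180.0, 0.0, 83.8]
ft_force: [-0.6, -0.5, 1.7]
width: 0.0006
```

Call:
{"op": "send_rows", "data": {"increments": [{"twist":[0,0,0],"offset":[0,0,0.06],"fingers":-1},{"twist":[0,0,0],"offset":[0,0,0],"fingers":-1}]}}

```text
clock: 15.0
tcp_pos: [0.4882, 0.1557, 0.0679]
ee_rot: [-180.0, 0.0, 83.8]
ft_force: [-0.9, -1.4, 3.4]
width: 0.0007
```

Call:
{"op": "send_rows", "data": {"increments": [{"twist":[0,0,0],"offset":[0,0,0.06],"fingers":-1},{"twist":[0,0,0],"offset":[0,0,0.03],"fingers":-1},{"twist":[0,0,0],"offset":[0,0,0],"fingers":-1}]}}

```text
clock: 15.3
tcp_pos: [0.4882, 0.1558, 0.0662]
ee_rot: [180.0, 0.0, 83.8]
ft_force: [-3.9, -2.0, 9.1]
width: 0.0006
```

```bash
python3 look.py l
```

```text
15.3 [0.4882 0.1558 0.0662] [179.99   0.    83.76] [-3.94 -2.03  9.14]
tcp in reader -0.0338 -0.0
```

View pics/scene_l.png

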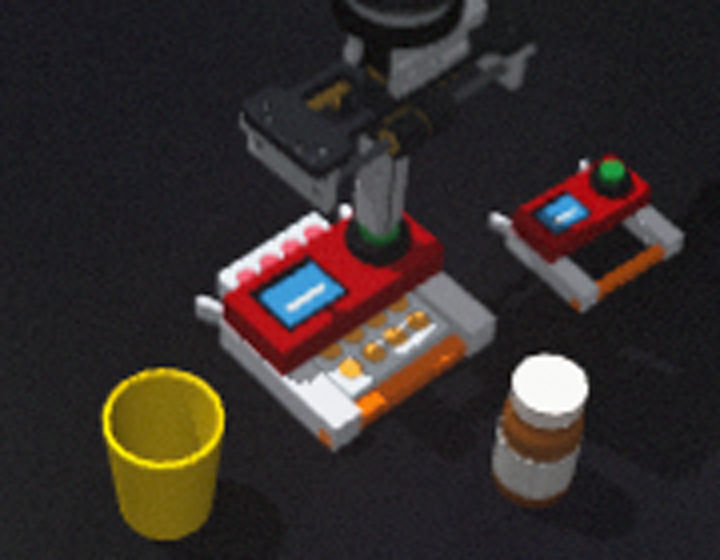

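The button is bottomed: 9 N against the 4 N needed, about 5.8 mm of travel, and it looks sunk in the picture. I'll release, rise and move clear backwards.

Call:
{"op": "send_rows", "data": {"increments": [{"twist":[0,0,0],"offset":[0,0,-0.3],"fingers":-1},{"twist":[0,0,0],"offset":[0,0,-0.8],"fingers":-1},{"twist":[0,0,0],"offset":[0,0,-1],"fingers":-1},{"twist":[0,0,0],"offset":[0,0,-1],"fingers":-1},{"twist":[0,0,0],"offset":[-1,0,-1],"fingers":-1},{"twist":[0,0,0],"offset":[-1,0,0],"fingers":-1},{"twist":[0,0,0],"offset":[-1,0,0],"fingers":-1},{"twist":[0,0,0],"offset":[-1,0,0],"fingers":-1}]}}

```text
clock: 16.25
tcp_pos: [0.4771, 0.0556, 0.1686]
ee_rot: [180.0, -0.0, 83.8]
ft_force: [0.5, 0.1, -0.0]
width: 0.0005
```

Call:
{"op": "send_rows", "data": {"increments": [{"twist":[0,0,0],"offset":[-1,0,0],"fingers":-1},{"twist":[0,0,0],"offset":[-1,0,0],"fingers":-1},{"twist":[0,0,0],"offset":[-1,0,0],"fingers":-1},{"twist":[0,0,0],"offset":[-1,0,0],"fingers":-1},{"twist":[0,0,0],"offset":[-1,0,0],"fingers":-1},{"twist":[0,0,0],"offset":[-1,0,0],"fingers":-1},{"twist":[0,0,0],"offset":[0,0,0],"fingers":-1},{"twist":[0,0,0],"offset":[0,0,0],"fingers":-1}]}}

```text
clock: 17.05
tcp_pos: [0.461, -0.0927, 0.1683]
ee_rot: [180.0, -0.0, 83.7]
ft_force: [0.4, 1.4, 0.7]
width: 0.0003
```

```bash
python3 look.py m; python3 -c "
from workcell import robot;import cv2
cv2.imwrite('pics/topfull.png',robot.snapshot('top')['img'][:,:,::-1])"
```

```text
17.05 [ 0.461  -0.0927  0.1683] [ 1.7999e+02 -1.0000e-02  8.3700e+01] [0.37 1.37 0.68]
tcp in reader -0.0338 -0.25
```

View pics/scene_m.png

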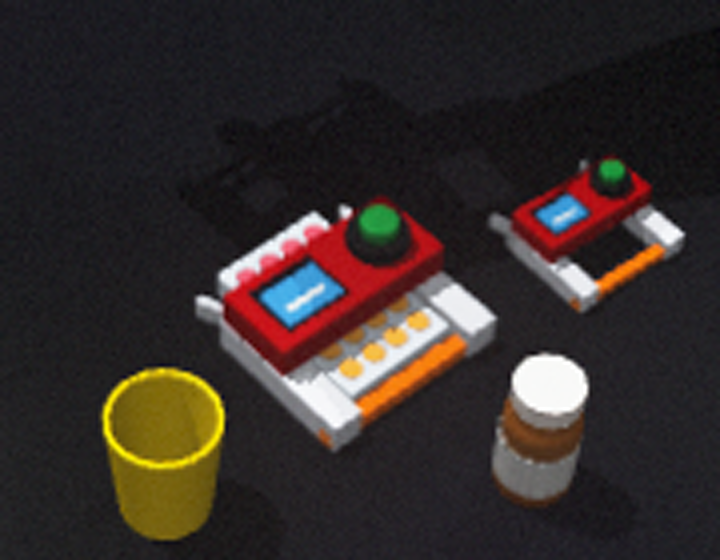

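View pics/top_m.png

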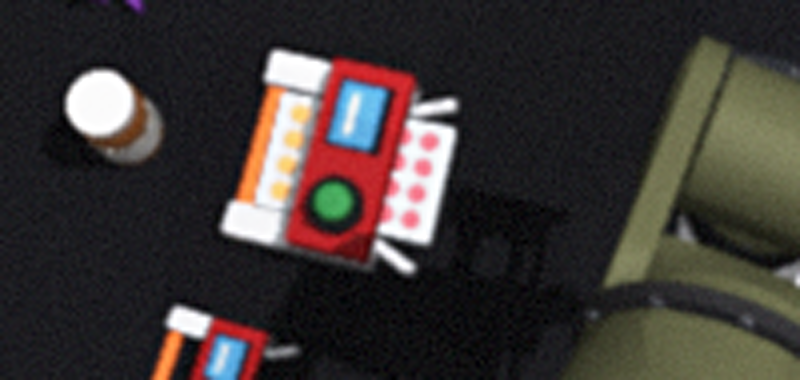

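View pics/topfull.png

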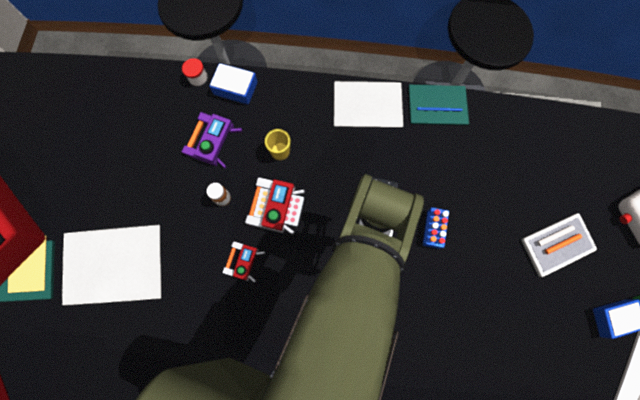

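The plate sits against the orange stop and the green button is back up. The rack, bottle and beaker are at their original pixels, and the arm is clear. I'll hand in.

```bash
python3 -c "
from pf import *
pf({'rr':(458,123),'rl':(430,244)},{'rl':(318,213),'rr':(220,273)})
print(robot.hand_in())"
```

```text
plate in reader mm,deg 0.2 -0.3 -0.59
[[-0.6, 1.2], [-0.6, -0.4], [-0.6, -0.5], [-0.8, 0.4]]
the job is handed in; nothing more can be done
None
```

The plate is home against the orange stop, the start button has been pressed and is back up, and the job is handed in at about 17 s. `hand_in` gives no verdict, so the results below are from my own measurements.

- **Push:** I pushed the plate from behind with the two half-open fingertips at about 8 mm height. That squared it up from about 15° and took it through the lead-ins and under the bridge. At the stop it met about 10 N of contact, with the tool within 1 mm of where I predicted home.
- **Plate position:** The final camera fit puts the plate at x = 0.2 mm, y = -0.3 mm and -0.6° in the reader frame. The pixel residuals were up to about 1.2 px, and the calibration is good to about 2 mm. An earlier wrist-camera reading gave y ≈ -1.2 mm; corrected for the offset it showed on the bridge deck, that is about 0.
- **Button:** I pressed it with shut fingers to about 9 N, with the tips 5.8 mm below its up height. In the last pictures it is up again.
- **Surroundings:** The rack, bottle and beaker look unmoved, and the arm ended well clear. None of the checks failed.

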